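Back off the lid press by one turn

TASK

The bench press has just seated the lid of the tin. Back it off by exactly one full turn: push the hand wheel anticlockwise (seen from above) by its red upright handle until the handle has gone once round and is back where it started, then move the hand clear. Push with closed fingertips or the outside of the fingers: do not take the handle between the fingers, and leave the tin and the other things standing where they are.

Things in the scene. Friction and masses are not known exactly. Their poses are not given: they have to be found in the camera images.
- press: grey bench press, fixed to the worktop, its level hand wheel on top; origin at the centre of its underside, z up. Base plate 130 (x) x 190 (y) mm, top at z = 16 mm; two steel columns 16 mm thick at y = +-77 mm under a crossbar 38 x 190 mm; nothing of it but the wheel and its handle stands above z = 149 mm
- wheel_centre (a point): point on the wheel's vertical axis, 157 mm above the worktop, at the middle height of its dark steel rim (60 mm mean radius, 11 mm thick, z = 151 to 163 mm, three spokes). Hub 32 mm wide up to z = 168 mm; through it the 13 mm screw end rises, its top at 177 mm at first and up to 8 mm higher later
- handle: the one red upright handle, a round sleeve 16 mm in diameter and 50 mm long, on a 19 mm steel collar on the rim, 60 mm from the wheel's axis at the end of one spoke; origin at its lower end, 165 mm above the worktop. It goes round with the wheel, spins freely about its own upright axis and does not lift or tilt
- handle_top (a point): centre of the top end of the red handle, 215 mm above the worktop, 60 mm from the wheel's axis; the free post reaches from 165 mm to 215 mm above the worktop
- wheel (a joint): angle of the hand wheel in rad, growing anticlockwise seen from above; it starts anywhere from 0 to 1.2 and one turn adds 6.283. At 0 the handle lies towards the press's +x. It turns stiffly (0.2 N m, some 3 to 4 N at the handle) and stays where it is left; each turn anticlockwise raises the pad by 6 mm
- tin: small closed tin, 76 mm wide, 58 mm high, standing loose on the press's base under the round rubber pad, which at first all but touches its lid; origin at the centre of its underside
- mug_a: orange mug, 81 x 113 x 101 mm, standing loose beside the press; origin at the centre of its underside
- tea_box: green upright box, 64 x 73 x 127 mm, standing loose beside the press; origin at the centre of its underside
- glass_a: clear drinking glass, 81 mm wide, 91 mm high, standing loose beside the press; origin at the centre of its underside
- kitchen_timer: round red and white kitchen timer, 69 mm wide, 53 mm high, standing loose near the worktop's front edge; origin at the centre of its underside

How it is judged:
By the outcome, as a careful person would: the job done as asked, in the order asked, and still so for the second after the job is handed in, with the robot touching nothing.
It also fails if it takes over 62 s, if anything falls off the work surface, if the arm or the gripper's body presses on something with over 40 N, if the wrist force passes 120 N, or if a joint passes its speed limit or range.

ROBOT

A 6-joint arm with a two-finger parallel gripper is mounted at the origin on a cart in front of the work surface, level with it; the furniture and walls round the work are solid. World frame = base frame: x ahead of the robot, y to its left, z up, the work surface at z = 0. Lengths are in m, angles in rad, forces in N, time in s.
With the tool pointing down it reaches from about 0.3 to 0.75 m from the base axis. Payload 8.5 kg.
Tool frame: the origin (TCP) lies between the finger pads; the fingertips stand 11 mm ahead of it and the grasp point (between the pads) lies 8 mm behind it (robot.tips_ahead is the distance from the TCP to the fingertips, in m); z points along the fingers, y is the line along which they close (so a half turn about z gives the same grasp; the last joint's range is limited). The gripper opens to 88 mm and grips with 3 to 60 N. Pads are 18 mm wide; open, the fingers measure 123 mm over their backs; the gripper's body (75 mm by 187 mm) begins 45 mm behind the grasp point.
Start: joints at [0.909, 0.381, 1.297, -0, 1.464, -0.215], TCP at [0.238, 0.496, 0.25] pointing down, gripper open.
Joint ranges: [-3.11, 3.11], [-0.89, 2.33], [0.22, 2.48], [-1.42, 4.56], [0.17, 2.85], [-2.88, 2.88]. Speed limits (rad/s): [2.39, 2.39, 3.14, 3.14, 3.14, 3.14].

INTERFACE

Orientations are given as a rotation vector (axis times angle).
In Python, from cell import get_obs, optics, robot gives the robot as it stands.
- The arm moves only by the tool drive_tool, never from a script. Its argument "series" is a list of rows, each an object of numbers: "x", "y", "z": the shift along the tool's x, y, z in m; "turn": the turn about the tool's z in degrees; "claw": the opening, from 0 (shut) to 1 (fully open). A call has 1 to 20 rows; each row is the pose to reach, as a shift and turn from the pose commanded when the call began, along the tool's axes at that moment; what a row does not reach only later rows make up. A row lasts 1/10 s, in which the tool goes at most 50 mm and 8.59 degrees, less where a joint would pass 70% of its speed; a pose out of reach is approached as far as the arm can. A call with a gripper value outside its range is refused whole. The fingers move at their own pace and stop on an object; the grip force is fixed at half the most. Time passes only in rows, so rows that repeat a pose let the fingers close. It gives the time, the measured TCP pose, the force, the opening and the grip force at its end, in the units of the state.
- get_obs(): the state, without advancing time (a new reading comes with each control period).
- optics.read_camera(name): name is "scene" or "top"; returns the picture (384x512x3 uint8, red, green, blue); there is no depth.
- optics.camera_params(name): a dict with "intrinsics" (3x3 intrinsics, pixels), "world_from_camera" (4x4, takes a point from camera to world coordinates). Camera axes: x right, y down, z forward; pixel columns grow to the right and rows downward; lengths in m; the calibration is good to about 2 mm. A picture is of the moment at which its call begins. camera_params takes no time and is no camera call.
- robot.close_job(): hands the job in; it is judged then, once.
Trained networks look in the newest picture that a camera, given by its name, has taken for a name from the list of things; names that differ only in an ending like _2 or _b are one class to them, and where a whole thing is asked for, a point or a joint stands for the part that bears it (a point fixed in the world has none). Each returns a list of dicts, best first, with "p" (0 to 1); they miss things now and then, are a little off and sometimes report something else, mostly with a low value. They report only what shows in the picture. A call takes as long as a camera call.
- optics.masks_of(name, camera): "region" (384x512 bool, what is visible of it) and "rect" ([centre column, centre row, width, height] in pixels, round what is visible of it).
The state is a dict: "time": time; "joint_positions": joint angles; "qvel": joint speeds; "joint_torque": joint torques, N m; "ee_pos": TCP position; "orientation": TCP orientation; "wrist_force": force on the tool from outside, world axes, zero at the start; "torque": the same for the moment, N m; "opening": finger opening in m; "grasp_force": force on a finger pad.
Only numpy, scipy, OpenCV 4.12 (cv2) and the standard library are available. Lean on these libraries where they do the work, as an engineer would, in place of code of your own. Each camera call takes 0.05 s, during which the arm holds its last target. There are 200 camera calls.

## Working session

There is one attempt and no reset: what is moved stays moved. The work goes in short steps, Python scripts to look and compute and a tool call to move; the robot and the scene stay as the last step left them, time stands still between calls to the robot, and variables do not carry over. Pictures are saved under pics/ and viewed, at most 10 in all, crops included, and the job is handed in when it is done.

Besides the shell and the picture viewer there is one more tool, called after ">>>" by a JSON object that holds its "name" and its "arguments", one argument or row to a line. drive_tool: Moves the arm, as the interface text tells. Its arguments: {"type":"object","properties":{"series":{"type":"array"}},"required":["series"]}

```bash
mkdir -p pics
cat > h.py <<'E'
import numpy as np, cv2
from cell import get_obs, optics, robot
def ray(cam,u,v):
    p=optics.camera_params(cam);K=np.array(p["intrinsics"]);T=np.array(p["world_from_camera"])
    d=T[:3,:3]@np.linalg.solve(K,[u,v,1.]);return T[:3,3],d
def at_z(cam,u,v,z):
    o,d=ray(cam,u,v);return o+d*(z-o[2])/d[2]
def proj(cam,P):
    p=optics.camera_params(cam);K=np.array(p["intrinsics"]);T=np.linalg.inv(np.array(p["world_from_camera"]))
    q=K@(T[:3,:3]@np.array(P)+T[:3,3]);return q[:2]/q[2]
E
python3 - <<'E'
from h import *
ims=[]
for c in("scene","top"):
    im=optics.read_camera(c);cv2.imwrite(f"pics/{c}0.png",im[:,:,::-1])
    print(c,np.round(optics.camera_params(c)["world_from_camera"],3).tolist())
    for n in("handle","wheel","press","tin","mug_a","tea_box","glass_a","kitchen_timer"):
        r=optics.masks_of(n,c)
        print(n,[(round(d["p"],2),np.round(d["rect"]).tolist()) for d in r[:2]])
print({k:np.round(v,3).tolist() for k,v in get_obs().items()})
E
```

```text
scene [[0.649, -0.299, 0.699, -0.22], [-0.761, -0.253, 0.598, -0.56], [-0.002, -0.92, -0.391, 0.568], [0.0, 0.0, 0.0, 1.0]]
handle [(0.67, [288.0, 176.0, 6.0, 24.0])]
wheel []
press [(0.78, [304.0, 219.0, 86.0, 103.0])]
tin [(0.74, [305.0, 239.0, 29.0, 27.0]), (0.23, [161.0, 204.0, 35.0, 49.0])]
mug_a [(0.95, [226.0, 182.0, 34.0, 34.0])]
tea_box [(0.7, [162.0, 204.0, 37.0, 50.0]), (0.63, [304.0, 217.0, 84.0, 109.0])]
glass_a [(0.98, [198.0, 192.0, 23.0, 35.0])]
kitchen_timer [(0.85, [309.0, 309.0, 34.0, 39.0])]
top [[-0.006, -0.981, 0.194, 0.255], [-1.0, 0.0, -0.028, 0.106], [0.027, -0.194, -0.981, 1.526], [0.0, 0.0, 0.0, 1.0]]
handle [(0.37, [270.0, 176.0, 8.0, 4.0])]
wheel [(0.77, [286.0, 183.0, 41.0, 38.0]), (0.67, [285.0, 188.0, 71.0, 58.0])]
press [(0.74, [286.0, 188.0, 67.0, 53.0])]
tin []
mug_a [(0.84, [163.0, 152.0, 39.0, 35.0])]
tea_box [(0.75, [158.0, 232.0, 33.0, 28.0])]
glass_a [(0.84, [156.0, 187.0, 30.0, 32.0])]
kitchen_timer [(0.89, [334.0, 253.0, 24.0, 28.0])]
{'time': 0.9, 'joint_positions': [0.909, 0.381, 1.297, 0.0, 1.464, -0.215], 'qvel': [-0.001, -0.001, -0.002, -0.0, -0.0, -0.0], 'joint_torque': [-0.0, -43.78, -22.474, 0.071, 0.031, 0.0], 'ee_pos': [0.238, 0.496, 0.25], 'orientation': [-0.696, -3.064, -0.0], 'wrist_force': [0.072, 0.1, 0.521], 'torque': [0.026, -0.05, 0.031], 'grasp_force': 0.0, 'opening': 0.088}
```

View pics/scene0.png

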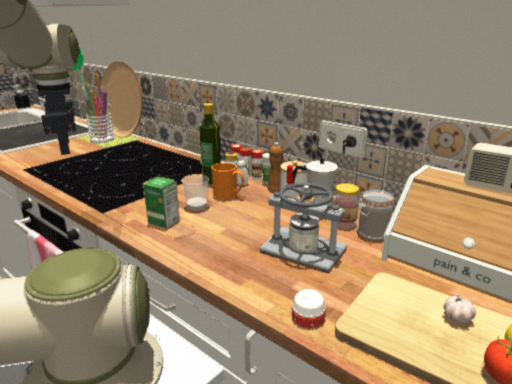

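View pics/top0.png

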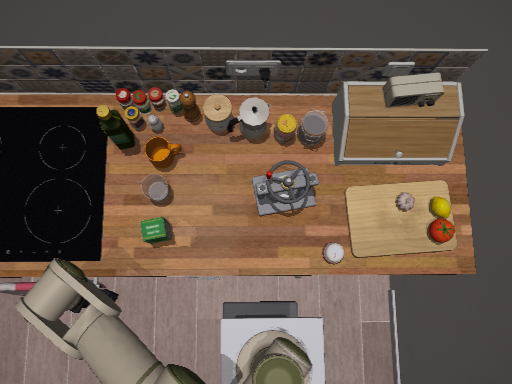

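Run:
```python
from h import *
s=optics.read_camera("scene");t=optics.read_camera("top")
a=cv2.resize(s[150:275,250:360],None,fx=4,fy=4,interpolation=cv2.INTER_CUBIC)
b=cv2.resize(t[150:225,240:330],None,fx=4,fy=4,interpolation=cv2.INTER_CUBIC)
im=np.zeros((500,800,3),np.uint8);im[:,:440]=a;im[:300,440:]=b
cv2.imwrite("pics/z0.png",im[:,:,::-1])
for c in("scene","top"):
    for n in("handle","wheel"):
        for d in optics.masks_of(n,c)[:2]:
            ys,xs=np.nonzero(d["region"]);print(c,n,d["p"],d["rect"],xs.mean(),ys.mean())
for z in(.157,.215): print(at_z("top",286.5,183,z),at_z("top",269,176,z))
print(at_z("scene",289,165,.215))
```

```text
scene handle 0.41 [304.6, 239.9, 26.9, 26.8] 303.27675840978594 239.9954128440367
scene wheel 0.69 [305.0, 188.1, 54.2, 36.3] 304.7330960854093 191.88493475682088
top handle 0.61 [270.1, 176.5, 11.5, 7.6] 268.8235294117647 174.64705882352942
top wheel 0.69 [287.2, 180.7, 40.7, 40.0] 288.56497948016414 180.8248974008208
[ 0.54300984 -0.03988085  0.157     ] [0.56420216 0.01165556 0.157     ]
[ 0.53082413 -0.03370542  0.215     ] [0.55111891 0.01564832 0.215     ]
[0.56068257 0.01450805 0.215     ]
```

View pics/z0.png

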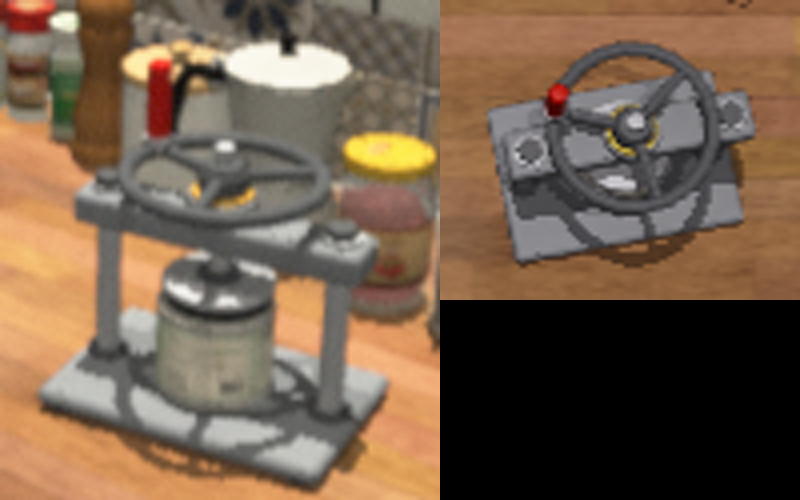

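The crops show the wheel ring centred at about (288, 181.5) in top and (306, 194.7) in scene. The red handle's top end is at about (269.5, 172) in top and (289.5, 165.3) in scene.

```bash
cat >> h.py <<'E'
def tri(a,b):
    A=np.zeros((3,3));r=np.zeros(3)
    for o,d in(a,b):
        d=d/np.linalg.norm(d);M=np.eye(3)-np.outer(d,d);A+=M;r+=M@o
    return np.linalg.solve(A,r)
E
python3 - <<'E'
from h import *
C=tri(ray("top",288.2,181.5),ray("scene",306,194.7));H=tri(ray("top",269.5,172),ray("scene",289.5,165.6))
print(C,H,H-C,np.hypot(*(H-C)[:2]),np.degrees(np.arctan2(*(H-C)[1::-1])))
C=at_z("top",288.2,181.5,.157);D=at_z("scene",306,194.7,.157);H=at_z("top",269.5,171.8,.215);I=at_z("scene",289.5,165.6,.215)
print(C,D,H,I)
# ring fit in top, dark pixels check
for a in range(0,360,60):
    r=np.radians(a);P=C+.06*np.array([np.cos(r),np.sin(r),0]);print(a,np.round(proj("top",P),1),np.round(proj("scene",P),1))
for n,u,v,z in(("mug",163,152,.1),("tea",154,229,.127),("glass",156,187,.09),("timer",334,253,.05),("boxlid",345,95,.2),("jar",287,125,.12),("pot",254,120,.12),("jar2",313,130,.12)):print(n,at_z("top",u,v,z).round(3))
from scipy.spatial.transform import Rotation as R
print(R.from_rotvec(get_obs()["orientation"]).as_matrix().round(3))
E
```

```text
[ 0.54847678 -0.04602765  0.156413  ] [0.56300471 0.01420008 0.21292884] [0.01452793 0.06022772 0.05651585] 0.06195513878831297 76.43837428216898
[ 0.54754459 -0.0450172   0.157     ] [ 0.548618  -0.0473514  0.157    ] [0.56335206 0.01406093 0.215     ] [0.55803749 0.01099627 0.215     ]
0 [287.8 161.8] [318.7 187.1]
60 [270.5 171.6] [294.8 185.5]
120 [270.8 191.5] [280.2 192.8]
180 [288.6 201.5] [290.  202.7]
240 [306.  191.4] [316.2 204.7]
300 [305.4 171.6] [330.2 196.4]
mug [0.653 0.336 0.1  ]
tea [0.411 0.351 0.127]
glass [0.545 0.355 0.09 ]
timer [ 0.343 -0.195  0.05 ]
boxlid [ 0.802 -0.216  0.2  ]
jar [ 0.735 -0.049  0.12 ]
pot [0.751 0.053 0.12 ]
jar2 [ 0.719 -0.13   0.12 ]
[[-0.902  0.432  0.   ]
 [ 0.432  0.902  0.   ]
 [-0.     0.    -1.   ]]
```

```bash
cat >> h.py <<'E'
WIN={"scene":(268,340,155,205),"top":(255,320,155,215)}
def red(cam,im=None):
    im=optics.read_camera(cam) if im is None else im
    u0,u1,v0,v1=WIN[cam];w=im[v0:v1,u0:u1].astype(float)
    w=np.clip(w[...,0]-1.5*np.maximum(w[...,1],w[...,2])-30,0,None)
    n,l,st,_=cv2.connectedComponentsWithStats((w>0).astype(np.uint8))
    k=max(range(1,n),key=lambda i:w[l==i].sum());w=w*(l==k)
    v,u=np.mgrid[v0:v1,u0:u1];return np.array([(w*u).sum(),(w*v).sum()])/w.sum(),w.sum()
C0=np.array([.548,-.046])
def goal(ang,gap,z,yaw,rad=.060):  # finger centre 'gap' behind handle at ang (deg)
    a=np.radians(ang);n=np.array([-np.sin(a),np.cos(a)]);r=np.array([np.cos(a),np.sin(a)])
    return [*(C0+rad*r-gap*n),z,yaw]
def rows(start,goals):
    y=np.radians(start[3]);uy=np.array([np.cos(y),np.sin(y)]);ux=np.array([-np.sin(y),np.cos(y)])
    for g in goals:
        d=np.array(g[:2])-start[:2];print(f"x {ux@d:.4f} y {uy@d:.4f} z {start[2]-g[2]:.4f} turn {-(g[3]-start[3]):.1f}")
def pose():
    from scipy.spatial.transform import Rotation as R
    o=get_obs();m=R.from_rotvec(o["orientation"]).as_matrix()
    return [*np.array(o["ee_pos"]),np.degrees(np.arctan2(m[1,1],m[0,1]))]
E
python3 - <<'E'
from h import *
for c in WIN: print(c,red(c))
s=pose();print(np.round(s,4))
rows(s,[goal(76.4,.035,.28,s[3]-168)])
E
```

```text
scene (array([289.55067703, 173.46767086]), np.float64(6240.5))
top (array([268.91026231, 173.44477681]), np.float64(2173.0))
[ 0.2376  0.496   0.2497 64.3966]
x -0.5358 y -0.2887 z -0.0303 turn 168.0
```

>>> {"name": "drive_tool", "arguments": {
  "series": [
    {"x": -0.027,"y": -0.0145,"z": -0.03,"turn": 8.4,"claw": 0},
    {"x": -0.054,"y": -0.029,"z": -0.03,"turn": 16.8,"claw": 0},
    {"x": -0.081,"y": -0.0435,"z": -0.03,"turn": 25.2,"claw": 0},
    {"x": -0.108,"y": -0.058,"z": -0.03,"turn": 33.6,"claw": 0},
    {"x": -0.135,"y": -0.0725,"z": -0.03,"turn": 42,"claw": 0},
    {"x": -0.162,"y": -0.087,"z": -0.03,"turn": 50.4,"claw": 0},
    {"x": -0.189,"y": -0.1015,"z": -0.03,"turn": 58.8,"claw": 0},
    {"x": -0.216,"y": -0.116,"z": -0.03,"turn": 67.2,"claw": 0},
    {"x": -0.243,"y": -0.1305,"z": -0.03,"turn": 75.6,"claw": 0},
    {"x": -0.27,"y": -0.145,"z": -0.03,"turn": 84,"claw": 0},
    {"x": -0.297,"y": -0.1595,"z": -0.03,"turn": 92.4,"claw": 0},
    {"x": -0.324,"y": -0.174,"z": -0.03,"turn": 100.8,"claw": 0},
    {"x": -0.351,"y": -0.1885,"z": -0.03,"turn": 109.2,"claw": 0},
    {"x": -0.378,"y": -0.203,"z": -0.03,"turn": 117.6,"claw": 0},
    {"x": -0.405,"y": -0.2175,"z": -0.03,"turn": 126,"claw": 0},
    {"x": -0.432,"y": -0.232,"z": -0.03,"turn": 134.4,"claw": 0},
    {"x": -0.459,"y": -0.2465,"z": -0.03,"turn": 142.8,"claw": 0},
    {"x": -0.486,"y": -0.261,"z": -0.03,"turn": 151.2,"claw": 0},
    {"x": -0.513,"y": -0.2755,"z": -0.03,"turn": 159.6,"claw": 0},
    {"x": -0.536,"y": -0.289,"z": -0.03,"turn": 168,"claw": 0}
  ]
}}

```text
time: 3.3
ee_pos: [0.5969, 0.0024, 0.2796]
orientation: [3.118, -0.382, -0.0]
wrist_force: [0.0, 1.6, 0.1]
opening: 0.0001
grasp_force: 0.0
```

Run:
```python
from h import *
s=pose();print(np.round(s,4),np.round(get_obs()["joint_positions"],3))
rows([s[0],s[1],.28,s[3]],[goal(76.4,g,.193,-103.6) for g in (.035,.020)])
im=optics.read_camera("scene");b=optics.read_camera("top")
o=np.zeros((500,800,3),np.uint8);o[:,:440]=cv2.resize(im[120:245,250:360],None,fx=4,fy=4);o[:400,440:]=cv2.resize(b[125:225,240:330],None,fx=4,fy=4)
cv2.imwrite("pics/z1.png",o[:,:,::-1])
```

```text
[ 5.969000e-01  2.400000e-03  2.796000e-01 -1.039715e+02] [-0.194  0.447  1.102 -0.     1.592  1.621]
x -0.0012 y -0.0014 z 0.0870 turn -0.4
x -0.0162 y -0.0013 z 0.0870 turn -0.4
```

View pics/z1.png

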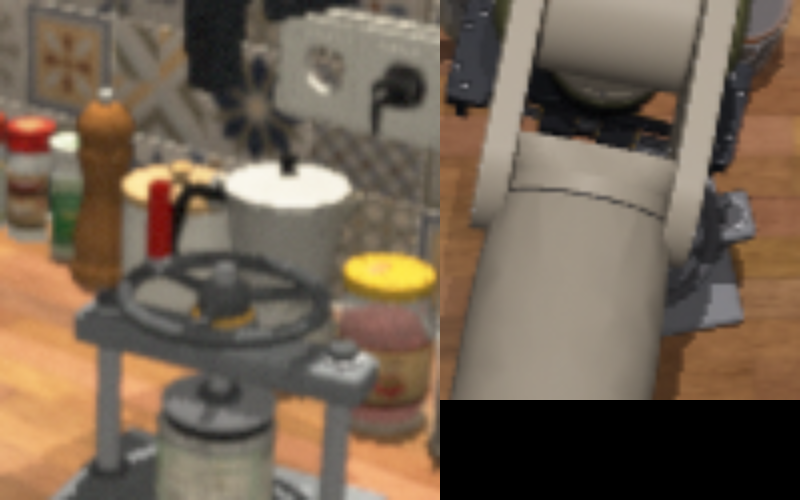

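The scene crop shows the closed fingers above and behind the red handle, clear of it (bottom at about (302, 142)). The top view is blocked by the arm. Lowering next.

>>> {"name": "drive_tool", "arguments": {
  "series": [
    {"z": 0.03},
    {"z": 0.06},
    {"x": -0.001,"y": -0.001,"z": 0.087},
    {"x": -0.001,"y": -0.001,"z": 0.087},
    {"x": -0.006,"y": -0.001,"z": 0.087},
    {"x": -0.011,"y": -0.001,"z": 0.087},
    {"x": -0.014,"y": -0.001,"z": 0.087},
    {"x": -0.014,"y": -0.001,"z": 0.087}
  ]
}}

```text
invalid input at $.series[0]: expected keys x, y, z, turn, claw
```

>>> {"name": "drive_tool", "arguments": {
  "series": [
    {"x": 0,"y": 0,"z": 0.03,"turn": 0,"claw": 0},
    {"x": 0,"y": 0,"z": 0.06,"turn": 0,"claw": 0},
    {"x": -0.001,"y": -0.001,"z": 0.087,"turn": 0,"claw": 0},
    {"x": -0.001,"y": -0.001,"z": 0.087,"turn": 0,"claw": 0},
    {"x": -0.006,"y": -0.001,"z": 0.087,"turn": 0,"claw": 0},
    {"x": -0.011,"y": -0.001,"z": 0.087,"turn": 0,"claw": 0},
    {"x": -0.014,"y": -0.001,"z": 0.087,"turn": 0,"claw": 0},
    {"x": -0.014,"y": -0.001,"z": 0.087,"turn": 0,"claw": 0}
  ]
}}

```text
time: 4.2
ee_pos: [0.5826, 0.0082, 0.1939]
orientation: [3.119, -0.371, 0.003]
wrist_force: [0.2, 0.7, -0.2]
opening: 0.0006
grasp_force: 0.0
```

Run:
```python
from h import *
s=pose();print(np.round(s,4),red("scene"))
im=optics.read_camera("scene")
cv2.imwrite("pics/z2.png",cv2.resize(im[130:220,255:355],None,fx=5,fy=5)[:,:,::-1])
s[2]=.193
rows(s,[goal(a,.017,.193,a-180) for a in 76.4+np.arange(0,115,6)])
```

```text
[ 5.826000e-01  8.200000e-03  1.939000e-01 -1.035801e+02] (array([289.61409127, 174.17365003]), np.float64(5620.5))
x -0.0039 y 0.0008 z 0.0000 turn 0.0
x -0.0102 y -0.0006 z 0.0000 turn -6.0
x -0.0167 y -0.0014 z 0.0000 turn -12.0
x -0.0233 y -0.0015 z 0.0000 turn -18.0
x -0.0298 y -0.0009 z 0.0000 turn -24.0
x -0.0362 y 0.0003 z 0.0000 turn -30.0
x -0.0424 y 0.0023 z 0.0000 turn -36.0
x -0.0484 y 0.0048 z 0.0000 turn -42.0
x -0.0541 y 0.0080 z 0.0000 turn -48.0
x -0.0594 y 0.0118 z 0.0000 turn -54.0
x -0.0644 y 0.0161 z 0.0000 turn -60.0
x -0.0688 y 0.0209 z 0.0000 turn -66.0
x -0.0727 y 0.0261 z 0.0000 turn -72.0
x -0.0760 y 0.0317 z 0.0000 turn -78.0
x -0.0788 y 0.0376 z 0.0000 turn -84.0
x -0.0809 y 0.0438 z 0.0000 turn -90.0
x -0.0823 y 0.0501 z 0.0000 turn -96.0
x -0.0831 y 0.0566 z 0.0000 turn -102.0
x -0.0832 y 0.0632 z 0.0000 turn -108.0
x -0.0826 y 0.0697 z 0.0000 turn -114.0
```

View pics/z2.png

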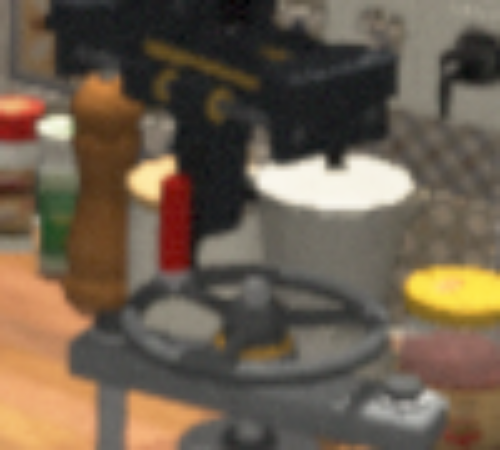

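The crop shows the closed fingers right behind the red handle, with the handle at (289, 175) and the fingers at (297, 172). The tips are at mid-handle height and clear of the wheel. Start pushing.

>>> {"name": "drive_tool", "arguments": {
  "series": [
    {"x": -0.004,"y": 0.001,"z": 0,"turn": 0,"claw": 0},
    {"x": -0.01,"y": -0.0005,"z": 0,"turn": -6,"claw": 0},
    {"x": -0.0165,"y": -0.0015,"z": 0,"turn": -12,"claw": 0},
    {"x": -0.0235,"y": -0.0015,"z": 0,"turn": -18,"claw": 0},
    {"x": -0.03,"y": -0.001,"z": 0,"turn": -24,"claw": 0},
    {"x": -0.036,"y": 0.0005,"z": 0,"turn": -30,"claw": 0},
    {"x": -0.0425,"y": 0.0025,"z": 0,"turn": -36,"claw": 0},
    {"x": -0.0485,"y": 0.005,"z": 0,"turn": -42,"claw": 0},
    {"x": -0.054,"y": 0.008,"z": 0,"turn": -48,"claw": 0},
    {"x": -0.0595,"y": 0.012,"z": 0,"turn": -54,"claw": 0},
    {"x": -0.0645,"y": 0.016,"z": 0,"turn": -60,"claw": 0},
    {"x": -0.069,"y": 0.021,"z": 0,"turn": -66,"claw": 0},
    {"x": -0.0725,"y": 0.026,"z": 0,"turn": -72,"claw": 0},
    {"x": -0.076,"y": 0.0315,"z": 0,"turn": -78,"claw": 0},
    {"x": -0.079,"y": 0.0375,"z": 0,"turn": -84,"claw": 0},
    {"x": -0.081,"y": 0.044,"z": 0,"turn": -90,"claw": 0}
  ]
}}

```text
time: 5.9
ee_pos: [0.4936, -0.0153, 0.1929]
orientation: [-2.464, -1.948, -0.002]
wrist_force: [1.2, 4.7, 0.3]
opening: 0.0003
grasp_force: 1.9
```

Run:
```python
from h import *
s=pose();print(np.round(s,4),np.round(get_obs()["joint_positions"],2))
im=optics.read_camera("scene")
cv2.imwrite("pics/z3.png",cv2.resize(im[130:220,255:355],None,fx=5,fy=5)[:,:,::-1])
s=goal(166.4,.017,.193,-13.6)
print(s)
rows(s,[goal(a,.017,.193,a-180) for a in 166.4+np.arange(6,121,6)])
```

```text
[  0.4936  -0.0153   0.1929 -13.338 ] [-0.27  0.34  1.55  0.    1.26 -0.04]
[np.float64(0.4936797558880313), np.float64(-0.01536813620400931), 0.193, -13.6]
x -0.0064 y -0.0014 z 0.0000 turn -6.0
x -0.0128 y -0.0022 z 0.0000 turn -12.0
x -0.0194 y -0.0023 z 0.0000 turn -18.0
x -0.0259 y -0.0017 z 0.0000 turn -24.0
x -0.0323 y -0.0005 z 0.0000 turn -30.0
x -0.0385 y 0.0015 z 0.0000 turn -36.0
x -0.0445 y 0.0040 z 0.0000 turn -42.0
x -0.0502 y 0.0072 z 0.0000 turn -48.0
x -0.0555 y 0.0110 z 0.0000 turn -54.0
x -0.0605 y 0.0153 z 0.0000 turn -60.0
x -0.0649 y 0.0201 z 0.0000 turn -66.0
x -0.0688 y 0.0253 z 0.0000 turn -72.0
x -0.0722 y 0.0309 z 0.0000 turn -78.0
x -0.0749 y 0.0368 z 0.0000 turn -84.0
x -0.0770 y 0.0430 z 0.0000 turn -90.0
x -0.0784 y 0.0494 z 0.0000 turn -96.0
x -0.0792 y 0.0558 z 0.0000 turn -102.0
x -0.0793 y 0.0624 z 0.0000 turn -108.0
x -0.0787 y 0.0689 z 0.0000 turn -114.0
x -0.0775 y 0.0753 z 0.0000 turn -120.0
```

View pics/z3.png

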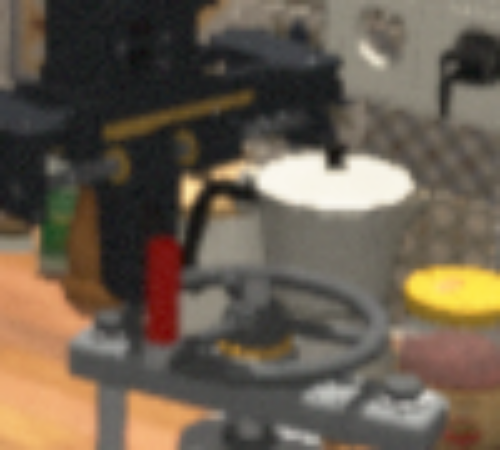

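The handle has moved a quarter turn with the fingers still behind it (now at about (287, 188)), so the push is holding. Continuing.

>>> {"name": "drive_tool", "arguments": {
  "series": [
    {"x": -0.0065,"y": -0.0015,"z": 0,"turn": -6,"claw": 0},
    {"x": -0.013,"y": -0.002,"z": 0,"turn": -12,"claw": 0},
    {"x": -0.0195,"y": -0.0025,"z": 0,"turn": -18,"claw": 0},
    {"x": -0.026,"y": -0.0015,"z": 0,"turn": -24,"claw": 0},
    {"x": -0.0325,"y": -0.0005,"z": 0,"turn": -30,"claw": 0},
    {"x": -0.0385,"y": 0.0015,"z": 0,"turn": -36,"claw": 0},
    {"x": -0.0445,"y": 0.004,"z": 0,"turn": -42,"claw": 0},
    {"x": -0.05,"y": 0.007,"z": 0,"turn": -48,"claw": 0},
    {"x": -0.0555,"y": 0.011,"z": 0,"turn": -54,"claw": 0},
    {"x": -0.0605,"y": 0.0155,"z": 0,"turn": -60,"claw": 0},
    {"x": -0.065,"y": 0.02,"z": 0,"turn": -66,"claw": 0},
    {"x": -0.069,"y": 0.0255,"z": 0,"turn": -72,"claw": 0},
    {"x": -0.072,"y": 0.031,"z": 0,"turn": -78,"claw": 0},
    {"x": -0.075,"y": 0.037,"z": 0,"turn": -84,"claw": 0},
    {"x": -0.077,"y": 0.043,"z": 0,"turn": -90,"claw": 0},
    {"x": -0.0785,"y": 0.0495,"z": 0,"turn": -96,"claw": 0},
    {"x": -0.079,"y": 0.056,"z": 0,"turn": -102,"claw": 0},
    {"x": -0.0795,"y": 0.0625,"z": 0,"turn": -108,"claw": 0},
    {"x": -0.0785,"y": 0.069,"z": 0,"turn": -114,"claw": 0}
  ]
}}

```text
time: 7.85
ee_pos: [0.5418, -0.1084, 0.1928]
orientation: [0.288, -3.127, 0.0]
wrist_force: [-3.9, -1.8, 1.4]
opening: 0.0004
grasp_force: 2.0
```

Run:
```python
from h import *
s=pose();print(np.round(s,4),np.round(get_obs()["joint_positions"],2))
s=goal(280.4,.017,.193,100.4);print(np.round(s,4))
rows(s,[goal(280.4,.05,.193,100.4-180)])
print("from backed")
s=goal(280.4,.05,.193,-79.6)
rows(s,[goal(280.4,.025,.193,-79.6)]+[goal(a,.017,.193,a-360) for a in 280.4+np.arange(0,103,6)])
```

```text
[  0.5418  -0.1084   0.1928 100.5088] [-0.41  0.43  1.38 -0.    1.32 -2.17]
[  0.5421  -0.1081   0.193  100.4   ]
x 0.0330 y 0.0000 z 0.0000 turn 180.0
from backed
x 0.0250 y 0.0000 z 0.0000 turn -0.0
x 0.0330 y 0.0000 z 0.0000 turn 0.0
x 0.0394 y 0.0014 z 0.0000 turn -6.0
x 0.0458 y 0.0022 z 0.0000 turn -12.0
x 0.0524 y 0.0023 z 0.0000 turn -18.0
x 0.0589 y 0.0017 z 0.0000 turn -24.0
x 0.0653 y 0.0005 z 0.0000 turn -30.0
x 0.0715 y -0.0015 z 0.0000 turn -36.0
x 0.0775 y -0.0040 z 0.0000 turn -42.0
x 0.0832 y -0.0072 z 0.0000 turn -48.0
x 0.0885 y -0.0110 z 0.0000 turn -54.0
x 0.0935 y -0.0153 z 0.0000 turn -60.0
x 0.0979 y -0.0201 z 0.0000 turn -66.0
x 0.1018 y -0.0253 z 0.0000 turn -72.0
x 0.1052 y -0.0309 z 0.0000 turn -78.0
x 0.1079 y -0.0368 z 0.0000 turn -84.0
x 0.1100 y -0.0430 z 0.0000 turn -90.0
x 0.1114 y -0.0494 z 0.0000 turn -96.0
x 0.1122 y -0.0558 z 0.0000 turn -102.0
```

>>> {"name": "drive_tool", "arguments": {
  "series": [
    {"x": 0.015,"y": 0,"z": 0,"turn": 0,"claw": 0},
    {"x": 0.033,"y": 0,"z": 0,"turn": 0,"claw": 0},
    {"x": 0.033,"y": 0,"z": 0,"turn": 8.5,"claw": 0},
    {"x": 0.033,"y": 0,"z": 0,"turn": 17,"claw": 0},
    {"x": 0.033,"y": 0,"z": 0,"turn": 25.5,"claw": 0},
    {"x": 0.033,"y": 0,"z": 0,"turn": 34,"claw": 0},
    {"x": 0.033,"y": 0,"z": 0,"turn": 42.5,"claw": 0},
    {"x": 0.033,"y": 0,"z": 0,"turn": 51,"claw": 0},
    {"x": 0.033,"y": 0,"z": 0,"turn": 59.5,"claw": 0},
    {"x": 0.033,"y": 0,"z": 0,"turn": 68,"claw": 0},
    {"x": 0.033,"y": 0,"z": 0,"turn": 76.5,"claw": 0},
    {"x": 0.033,"y": 0,"z": 0,"turn": 85,"claw": 0},
    {"x": 0.033,"y": 0,"z": 0,"turn": 90,"claw": 0}
  ]
}}

```text
time: 9.15
ee_pos: [0.5098, -0.1141, 0.1928]
orientation: [-2.02, -2.406, 0.0]
wrist_force: [0.5, -0.6, -0.7]
opening: 0.0002
grasp_force: 0.0
```

>>> {"name": "drive_tool", "arguments": {
  "series": [
    {"x": 0,"y": 0,"z": 0,"turn": 8.5,"claw": 0},
    {"x": 0,"y": 0,"z": 0,"turn": 17,"claw": 0},
    {"x": 0,"y": 0,"z": 0,"turn": 25.5,"claw": 0},
    {"x": 0,"y": 0,"z": 0,"turn": 34,"claw": 0},
    {"x": 0,"y": 0,"z": 0,"turn": 42.5,"claw": 0},
    {"x": 0,"y": 0,"z": 0,"turn": 51,"claw": 0},
    {"x": 0,"y": 0,"z": 0,"turn": 59.5,"claw": 0},
    {"x": 0,"y": 0,"z": 0,"turn": 68,"claw": 0},
    {"x": 0,"y": 0,"z": 0,"turn": 76.5,"claw": 0},
    {"x": 0,"y": 0,"z": 0,"turn": 85,"claw": 0},
    {"x": 0,"y": 0,"z": 0,"turn": 90,"claw": 0},
    {"x": 0,"y": 0,"z": 0,"turn": 90,"claw": 0}
  ]
}}

```text
time: 10.35
ee_pos: [0.5098, -0.1142, 0.1927]
orientation: [3.129, 0.281, -0.0]
wrist_force: [-0.7, -0.4, -0.5]
opening: 0.0006
grasp_force: 0.0
```

>>> {"name": "drive_tool", "arguments": {
  "series": [
    {"x": 0.015,"y": 0,"z": 0,"turn": 0,"claw": 0},
    {"x": 0.027,"y": 0,"z": 0,"turn": 0,"claw": 0},
    {"x": 0.033,"y": 0,"z": 0,"turn": 0,"claw": 0},
    {"x": 0.0395,"y": 0.0015,"z": 0,"turn": -6,"claw": 0},
    {"x": 0.046,"y": 0.002,"z": 0,"turn": -12,"claw": 0},
    {"x": 0.0525,"y": 0.0025,"z": 0,"turn": -18,"claw": 0},
    {"x": 0.059,"y": 0.0015,"z": 0,"turn": -24,"claw": 0},
    {"x": 0.0655,"y": 0.0005,"z": 0,"turn": -30,"claw": 0},
    {"x": 0.0715,"y": -0.0015,"z": 0,"turn": -36,"claw": 0},
    {"x": 0.0775,"y": -0.004,"z": 0,"turn": -42,"claw": 0},
    {"x": 0.083,"y": -0.007,"z": 0,"turn": -48,"claw": 0},
    {"x": 0.0885,"y": -0.011,"z": 0,"turn": -54,"claw": 0},
    {"x": 0.0935,"y": -0.0155,"z": 0,"turn": -60,"claw": 0},
    {"x": 0.098,"y": -0.02,"z": 0,"turn": -66,"claw": 0},
    {"x": 0.102,"y": -0.0255,"z": 0,"turn": -72,"claw": 0},
    {"x": 0.105,"y": -0.031,"z": 0,"turn": -78,"claw": 0},
    {"x": 0.108,"y": -0.037,"z": 0,"turn": -84,"claw": 0},
    {"x": 0.11,"y": -0.043,"z": 0,"turn": -90,"claw": 0}
  ]
}}

```text
time: 12.15
ee_pos: [0.6104, -0.0527, 0.1927]
orientation: [2.004, 2.417, -0.002]
wrist_force: [1.7, -4.0, -0.4]
opening: 0.0005
grasp_force: 2.0
```

Run:
```python
from h import *
s=pose();print(np.round(s,4),np.round(get_obs()["joint_positions"],2))
im=optics.read_camera("scene")
cv2.imwrite("pics/z4.png",cv2.resize(im[130:220,255:355],None,fx=5,fy=5)[:,:,::-1])
s=goal(370.4,.017,.193,10.4);print(np.round(s,4))
rows(s,[goal(a,.017,.193,a-360) for a in [376.4,382.4,388.4,394.4,400.4,406.4,412.4,417.4,422.4,426.4,430.4,432.4,434.4,436.4]])
```

```text
[ 0.6104 -0.0527  0.1927 10.6697] [-0.28  0.53  1.21 -0.    1.4  -0.46]
[ 0.6101 -0.0519  0.193  10.4   ]
x 0.0064 y 0.0014 z 0.0000 turn -6.0
x 0.0128 y 0.0022 z 0.0000 turn -12.0
x 0.0194 y 0.0023 z 0.0000 turn -18.0
x 0.0259 y 0.0017 z 0.0000 turn -24.0
x 0.0323 y 0.0005 z 0.0000 turn -30.0
x 0.0385 y -0.0015 z 0.0000 turn -36.0
x 0.0445 y -0.0040 z 0.0000 turn -42.0
x 0.0493 y -0.0066 z 0.0000 turn -47.0
x 0.0538 y -0.0097 z 0.0000 turn -52.0
x 0.0572 y -0.0124 z 0.0000 turn -56.0
x 0.0605 y -0.0153 z 0.0000 turn -60.0
x 0.0620 y -0.0168 z 0.0000 turn -62.0
x 0.0635 y -0.0184 z 0.0000 turn -64.0
x 0.0649 y -0.0201 z 0.0000 turn -66.0
```

View pics/z4.png

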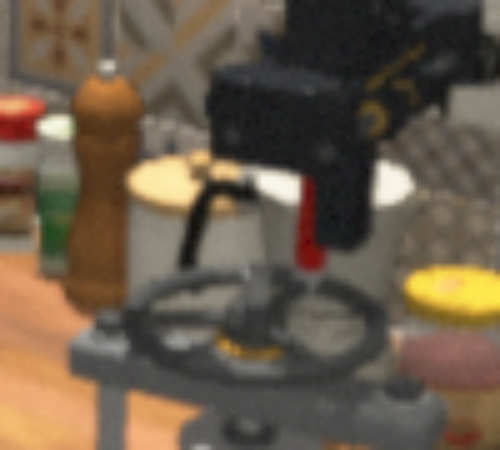

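Handle is at (317, 178) with the fingers behind it. I'll stop a few degrees short, back off and compare with the starting picture.

>>> {"name": "drive_tool", "arguments": {
  "series": [
    {"x": 0.0065,"y": 0.0015,"z": 0,"turn": -6,"claw": 0},
    {"x": 0.013,"y": 0.002,"z": 0,"turn": -12,"claw": 0},
    {"x": 0.0195,"y": 0.0025,"z": 0,"turn": -18,"claw": 0},
    {"x": 0.026,"y": 0.0015,"z": 0,"turn": -24,"claw": 0},
    {"x": 0.0325,"y": 0.0005,"z": 0,"turn": -30,"claw": 0},
    {"x": 0.0385,"y": -0.0015,"z": 0,"turn": -36,"claw": 0},
    {"x": 0.0445,"y": -0.004,"z": 0,"turn": -42,"claw": 0},
    {"x": 0.0495,"y": -0.0065,"z": 0,"turn": -47,"claw": 0},
    {"x": 0.054,"y": -0.0095,"z": 0,"turn": -52,"claw": 0},
    {"x": 0.057,"y": -0.0125,"z": 0,"turn": -56,"claw": 0},
    {"x": 0.059,"y": -0.014,"z": 0,"turn": -58,"claw": 0},
    {"x": 0.059,"y": -0.014,"z": 0,"turn": -58,"claw": 0}
  ]
}}

```text
time: 13.4
ee_pos: [0.5859, 0.0035, 0.1928]
orientation: [0.59, 3.085, 0.0]
wrist_force: [1.3, 1.1, -1.2]
opening: 0.0005
grasp_force: 0.9
```

Run:
```python
from h import *
s=pose();print(np.round(s,4),get_obs()["time"],np.round(get_obs()["joint_positions"],2))
print(red("scene"))
p=goal(428.4,.017,.193,68.4);print(np.round(p,4))
a=np.radians(76.4);
for d in (-8,-4,0):
    h=[*(C0+.06*np.array([np.cos(a+np.radians(d)),np.sin(a+np.radians(d))])),.19];print(d,proj("scene",h),proj("top",h))
```

```text
[5.85900e-01 3.50000e-03 1.92800e-01 6.83597e+01] 13.4 [-0.2   0.49  1.29  0.    1.36 -1.39]
(array([292.37789784, 173.20373281]), np.float64(5090.0))
[5.859e-01 3.500e-03 1.930e-01 6.840e+01]
-8 [292.53702883 173.87193501] [270.3656154  171.51034659]
-4 [291.13687954 174.17869732] [269.90014988 172.83735253]
0 [289.80030104 174.52285519] [269.53070798 174.19574445]
```

>>> {"name": "drive_tool", "arguments": {
  "series": [
    {"x": 0.002,"y": 0.0005,"z": 0,"turn": -2,"claw": 0},
    {"x": 0.0037,"y": 0.0009,"z": 0,"turn": -3.5,"claw": 0},
    {"x": 0.0055,"y": 0.0012,"z": 0,"turn": -5,"claw": 0},
    {"x": 0.0074,"y": 0.0016,"z": 0,"turn": -7,"claw": 0},
    {"x": 0.0074,"y": 0.0016,"z": 0,"turn": -7,"claw": 0},
    {"x": 0.0074,"y": 0.0016,"z": 0,"turn": -7,"claw": 0}
  ]
}}

```text
time: 14.05
ee_pos: [0.5794, 0.0077, 0.1927]
orientation: [-0.4, -3.115, -0.0]
wrist_force: [2.2, 0.2, -0.2]
opening: 0.0005
grasp_force: 0.9
```

Run:
```python
from h import *
print(np.round(pose(),4));print(red("scene"));print(np.round(goal(435.4,.017,.193,75.4),4))
s=goal(435.4,.017,.193,75.4)
b=goal(435.4,.05,.193,75.4)
rows(s,[b,b[:2]+[.285,75.4],[.35,.35,.285,75.4]])
```

```text
[5.79400e-01 7.70000e-03 1.92700e-01 7.53502e+01]
(array([289.80292729, 173.89971671]), np.float64(5295.0))
[5.796e-01 7.800e-03 1.930e-01 7.540e+01]
x -0.0330 y -0.0000 z 0.0000 turn -0.0
x -0.0330 y -0.0000 z -0.0920 turn -0.0
x 0.3084 y 0.2733 z -0.0920 turn -0.0
```

>>> {"name": "drive_tool", "arguments": {
  "series": [
    {"x": -0.012,"y": 0,"z": 0,"turn": 0,"claw": 0},
    {"x": -0.033,"y": 0,"z": 0,"turn": 0,"claw": 0},
    {"x": -0.033,"y": 0,"z": -0.03,"turn": 0,"claw": 0},
    {"x": -0.033,"y": 0,"z": -0.065,"turn": 0,"claw": 0},
    {"x": -0.033,"y": 0,"z": -0.092,"turn": 0,"claw": 0},
    {"x": -0.033,"y": 0,"z": -0.092,"turn": 0,"claw": 0},
    {"x": 0.005,"y": 0.03,"z": -0.092,"turn": 0,"claw": 0},
    {"x": 0.035,"y": 0.055,"z": -0.092,"turn": 0,"claw": 0},
    {"x": 0.065,"y": 0.08,"z": -0.092,"turn": 0,"claw": 0},
    {"x": 0.095,"y": 0.105,"z": -0.092,"turn": 0,"claw": 0},
    {"x": 0.125,"y": 0.13,"z": -0.092,"turn": 0,"claw": 0},
    {"x": 0.155,"y": 0.155,"z": -0.092,"turn": 0,"claw": 0},
    {"x": 0.185,"y": 0.18,"z": -0.092,"turn": 0,"claw": 0},
    {"x": 0.215,"y": 0.205,"z": -0.092,"turn": 0,"claw": 0},
    {"x": 0.245,"y": 0.23,"z": -0.092,"turn": 0,"claw": 0},
    {"x": 0.275,"y": 0.25,"z": -0.092,"turn": 0,"claw": 0},
    {"x": 0.308,"y": 0.27,"z": -0.092,"turn": 0,"claw": 0},
    {"x": 0.308,"y": 0.27,"z": -0.092,"turn": 0,"claw": 0}
  ]
}}

```text
time: 15.9
ee_pos: [0.3463, 0.3485, 0.2838]
orientation: [-0.393, -3.114, 0.002]
wrist_force: [0.4, -0.6, 0.7]
opening: 0.0006
grasp_force: 0.0
```

Run:
```python
from h import *
o=get_obs();print(np.round(pose(),3),o["time"],np.round(o["wrist_force"],1))
s=optics.read_camera("scene");t=optics.read_camera("top")
im=np.zeros((500,800,3),np.uint8);im[:,:440]=cv2.resize(s[150:275,250:360],(440,500));im[:300,440:]=cv2.resize(t[150:225,240:330],(360,300))
cv2.imwrite("pics/z5.png",im[:,:,::-1])
print(red("scene",s),red("top",t))
for c in("scene","top"):
    r=cv2.imread(f"pics/{c}0.png")[:,:,::-1];print(c,red(c,r))
for n in("mug_a","tea_box","glass_a","kitchen_timer"):
    print(n,[np.round(d["rect"]).tolist() for d in optics.masks_of(n,"scene")[:1]])
```

```text
[ 0.346  0.348  0.284 75.628] 15.9 [ 0.4 -0.6  0.7]
(array([289.80875135, 173.23117877]), np.float64(6010.5)) (array([268.97966644, 173.16723783]), np.float64(2188.5))
scene (array([289.56524203, 173.43564837]), np.float64(6177.0))
top (array([268.91029748, 173.46201373]), np.float64(2185.0))
mug_a [[228.0, 181.0, 34.0, 34.0]]
tea_box [[161.0, 203.0, 41.0, 49.0]]
glass_a [[197.0, 192.0, 25.0, 35.0]]
kitchen_timer [[309.0, 308.0, 33.0, 40.0]]
```

View pics/z5.png

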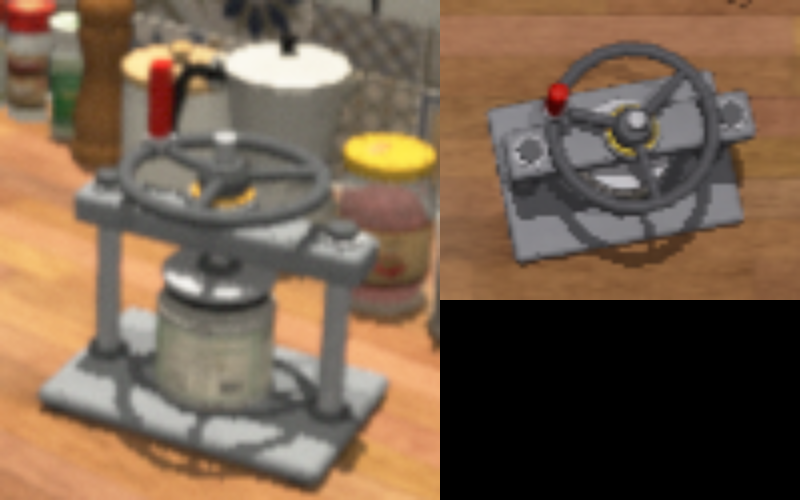

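The red handle is back at its starting pixels in both views (within 0.3 px, about 1°). The pad has risen, and the tin and the other things have not moved, so I'm handing in.

```bash
python3 -c "
from cell import robot
print(robot.close_job())"
```

```text
the job is handed in; nothing more can be done
None
```

I pushed the wheel one full turn anticlockwise with closed fingertips, leaving the handle within about 1° of its start, the tin and other things where they stood and the hand clear; I handed the job in just after 16 s (limit 62 s).

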